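Clear, unlock and shut the wood-specimen chest

ROBOT

A 6-joint arm with a two-finger parallel gripper is mounted at the origin on the work surface. World frame = base frame: x ahead of the robot, y to its left, z up, the work surface at z = 0. Lengths are in mm, angles in rad, forces in N, time in s.
With the tool pointing down it reaches from about 350 to 975 mm from the base axis. Payload 7.1 kg.
Tool frame: the origin (TCP) lies midway between the tips of the shut fingers; the grasp point (between the pads) lies 19 mm behind it; z points along the fingers, y is the line along which they close (so a half turn about z gives the same grasp; the last joint's range is limited). The gripper opens to 88 mm and grips with 3 to 60 N. Pads are 20 mm wide; open, the fingers measure 115 mm over their backs; the gripper's body (75 mm by 178 mm) begins 61 mm behind the grasp point.
Start: joints at [-1.126, 0.423, 1.63, -0, 1.089, -0.019], TCP at [279.608, -558.949, 222.675] pointing down, gripper open.
Joint ranges: [-3, 3], [-0.9, 2.11], [0.09, 2.58], [-1.31, 4.45], [0.11, 2.69], [-2.54, 2.54]. Speed limits (rad/s): [2.39, 2.39, 3.01, 3.14, 3.14, 3.14].

INTERFACE

Orientations are given as a rotation vector (axis times angle).
In Python, from workcell import ctrl gives the robot as it stands.
- The arm moves only by the shell command python3 -m inch 'ROWS' [OPENING]. ROWS is JSON, a list of rows, each an object with "xyz": the shift along the tool's x, y, z in mm, a list of three; "rot": the turn, a rotation vector about the tool's x, y, z in rad, a list of three. In form: [{"xyz": [dx, dy, dz], "rot": [ax, ay, az]}, ...]. A call has 1 to 12 rows; each row is the pose to reach, as a shift and turn from the pose commanded when the call began, along the tool's axes at that moment; what a row does not reach only later rows make up. A row lasts 1/12 s, in which the tool goes at most 41.7 mm and 7.16 degrees, less where a joint would pass 70% of its speed; a pose out of reach is approached as far as the arm can. A call with a gripper value outside its range is refused whole. OPENING is the closure in counts, from 0 (fully open) to 255 (shut), set as the call begins (- or left out, the last holds). The fingers move at their own pace and stop on an object; the grip force is fixed at half the most. Time passes only in rows, so rows that repeat a pose let the fingers close. It gives the time, the measured TCP pose, the force, the opening and the grip force at its end, in the units of the state.
- ctrl.get_obs(): the state, without advancing time (a new reading comes with each control period).
- ctrl.get_image(name): name is "scene" or "top"; returns the picture (420x560x3 uint8, red, green, blue); there is no depth.
- ctrl.camera_model(name): a dict with "fx", "fy", "cx", "cy" (pixels), "position" and "attitude" of the camera in the world. Camera axes: x right, y up, looking along -z (the intrinsics and any distortion apply to the point x, -y, -z); pixel columns grow to the right and rows downward; lengths in mm; the calibration is good to about 2 mm. A picture is of the moment at which its call begins. camera_model takes no time and is no camera call.
- ctrl.close_job(): hands the job in; it is judged then, once.
The state is a dict: "t": time; "qpos": joint angles; "qvel": joint speeds; "joint_torque": joint torques, N m; "ee_pos": TCP position; "orientation": TCP orientation; "ft_force": force on the tool from outside, world axes, zero at the start; "moment": the same for the moment, N m; "width": finger opening in mm; "grasp_force": force on a finger pad.
Only numpy, scipy, OpenCV 4.12 (cv2) and the standard library are available. Lean on these libraries where they do the work, as an engineer would, in place of code of your own. Each camera call takes 0.05 s, during which the arm holds its last target. There are 200 camera calls.

TASK

Shut the wooden specimen chest. First take the white-edged sample board off its open mouth and lean it in the rest, its lower end against the blue stop strip and its upper end against the clear wall, and let it go; then push down the red roller at the knee of the locked lid stay to break it, and lower the lid gently, without letting it slam, until it is fully shut. Do not shift the bottle, the jar or the slide box.

Things in the scene. Friction and masses are not known exactly. Their poses are not given: they have to be found in the camera images.
- chest: open wooden chest, fixed to the bench: 150 mm along its own x, 230 mm along its own y, 85 mm high, walls 8 mm. Origin: centre of the underside; z up. The lid's hinge runs along its x at the +y side; the side opposite to the hinge (-y) is the front. The folding stay is inside the -x wall.
- lid_hinge (a point): middle of the lid's hinge line, on the chest (chest frame x 0, y +105 mm, z +85 mm, the height of the rim)
- lid (a joint): lid angle, rad: 0 = held open by the locked stay (84 degrees up from shut), grows as it comes down, 1.466 = fully shut. Wooden plate 150 mm wide, 12 mm thick, reaching 220 mm from the hinge line, 0.35 kg. Stiff hinge (0.6 N m friction): it stays where it is left; 1 to 6 N at the free edge lowers it once the stay is broken. While the stay is locked it cannot be pushed down.
- lid_edge (a point): middle of the lid's free edge, on the outer face (the face that looks up when shut and away from the chest when open)
- knee (a joint): bend of the stay's knee in rad: 0 = locked (the knee is arched 20 degrees up past straight, against its stop), 0.35 = straight, more = broken and folding down into the chest, about 2.5 with the lid shut. Lid and stay are linked: pressing the knee on also draws the lid down. About 5 to 10 N on the roller is enough.
- knee_roller (a point): centre of the red roller at the stay's knee (22 mm diameter and length, axis along chest x). Locked: about x -45, y +33, z +119 mm in the chest frame. The stay is two 70 mm steel links from a pivot on the chest's -x wall (125 mm from the hinge line, 12 mm below the rim) to the lid 60 mm from the hinge. When pushed the roller moves down and towards the hinge, on a circle about that pivot.
- board: wood sample board with white edges, 200 mm long (x), 40 mm wide (y), 12 mm thick, 0.09 kg, at the start lying across the chest's rim near the front, clear of the stay, overhanging at both ends. Origin: centre of the underside; z out of the side with the samples. Either end may be the foot, either face up.
- board_end_a (a point): middle of the board's end face at its -x end
- board_end_b (a point): middle of the board's end face at its +x end
- rest: leaning rest, fixed: floor plate 8 mm thick, 130 mm wide along its y; blue stop strip at its -x side, top 24 mm above the bench, inner face at x = -78.5 mm; upright clear wall with white posts and cap at +x, 169 mm high, inner face at x = +78.5 mm. Origin: centre of the underside. A board with foot at the stop and top at the wall slopes at 42 degrees, its middle at x 0, z 79 mm.
- bottle: bystander: brown bottle, 56 mm diameter, 130 mm high; origin: centre of the underside
- jar: bystander: clear jar with blue cap, 64 mm diameter, 85 mm high; origin: centre of the underside
- slide_box: bystander: closed blue slide box, 65 x 90 x 35 mm high; origin: centre of the underside
There are look-alikes about, which are no part of the job. Leave any green look-alike of the board alone.

How it is judged:
By the outcome, as a careful person would: the job done as asked, in the order asked, and still so for the second after the job is handed in, with the robot touching nothing.
It also fails if it takes over 64 s, if anything falls off the work surface, if the arm or the gripper's body presses on something with over 40 N, if the wrist force passes 120 N, or if a joint passes its speed limit or range.

## Working session

There is one attempt and no reset: what is moved stays moved. The work goes in short steps, Python scripts to look and compute and a shell command to move; the robot and the scene stay as the last step left them, time stands still between calls to the robot, and variables do not carry over. Pictures are saved under pics/ and viewed, at most 10 in all, crops included, and the job is handed in when it is done.

```bash
mkdir -p pics; ls; python3 - <<'E'
from workcell import ctrl
import cv2
for n in("scene","top"):
    im=ctrl.get_image(n); cv2.imwrite(f"pics/{n}0.png",im[:,:,::-1]); print(n,ctrl.camera_model(n))
print(ctrl.get_obs())
E
```

```text
pics
scene {'fx': 417.06388705404515, 'fy': 417.06388705404515, 'cx': 286.8818631898219, 'cy': 213.3990300835355, 'position': array([1160.22388038, -609.20917355, 1038.32084718]), 'attitude': array([0.74700563, 0.30877225, 0.75655681])}
top {'fx': 381.3446514061923, 'fy': 381.3446514061923, 'cx': 282.4978768028691, 'cy': 206.79955837075812, 'position': array([ 423.32881644,  -13.27015762, 1060.40087104]), 'attitude': array([ 0.09193286, -0.10444197, -1.56898364])}
{'t': 0.1, 'qpos': array([-1.12600872e+00,  4.23755466e-01,  1.63060891e+00, -5.00263876e-05,
        1.08862548e+00, -1.90078308e-02]), 'qvel': array([ 0.00131915,  0.00032278, -0.00154729, -0.00182334, -0.00162697,
       -0.00042983]), 'joint_torque': array([-9.40125051e-05, -5.45611238e+01, -2.74323821e+01,  6.45422889e-02,
        1.88067835e-02, -6.26766837e-05]), 'ee_pos': array([ 279.37753572, -558.51105366,  221.9868652 ]), 'orientation': array([-3.05617010e+00, -7.21739848e-01,  5.31509401e-04]), 'ft_force': array([-0.44043741, -0.58335243, -0.26371675]), 'moment': array([0.00724209, 0.01051969, 0.01419447]), 'grasp_force': 0.0, 'width': 88.12257693911354}
```

View pics/scene0.png

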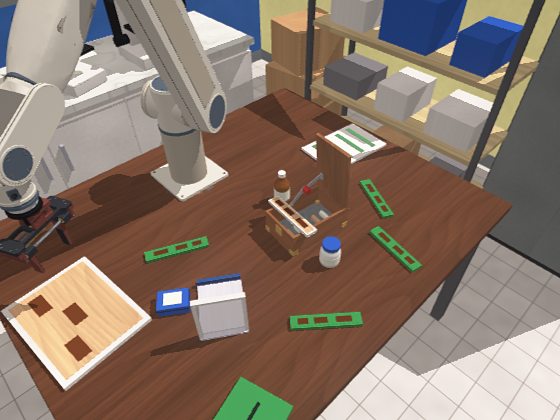

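View pics/top0.png

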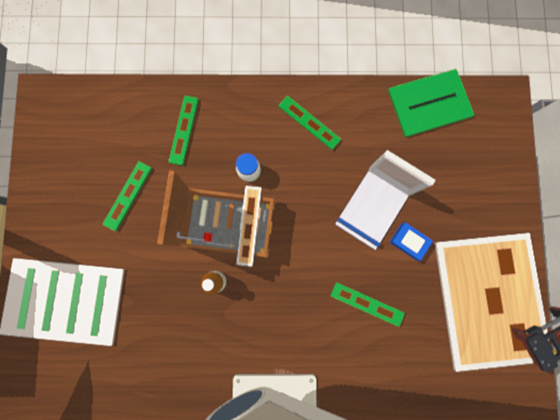

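```bash
cat > h.py <<'E'
import numpy as np, cv2
from scipy.spatial.transform import Rotation as R
from workcell import ctrl
C={n:ctrl.camera_model(n) for n in("scene","top")}
def ray(n,p):
    c=C[n]; d=R.from_rotvec(c["attitude"]).apply([(p[0]-c["cx"])/c["fx"],-(p[1]-c["cy"])/c["fy"],-1]); return c["position"],d/np.linalg.norm(d)
def plane(n,p,z):
    o,d=ray(n,p); return o+d*(z-o[2])/d[2]
def tri(ps,pt):
    o1,d1=ray("scene",ps);o2,d2=ray("top",pt)
    s=np.linalg.lstsq(np.c_[d1,-d2],o2-o1,rcond=None)[0]; a=o1+d1*s[0]; b=o2+d2*s[1]
    return (a+b)/2, np.linalg.norm(a-b)
def proj(n,X):
    c=C[n]; v=R.from_rotvec(c["attitude"]).inv().apply(np.array(X,float)-c["position"]); return c["cx"]-c["fx"]*v[0]/v[2], c["cy"]+c["fy"]*v[1]/v[2]
def crop(n,x0,y0,w,h,k,im=None):
    im=ctrl.get_image(n)[:,:,::-1] if im is None else im
    o=cv2.resize(im[y0:y0+h,x0:x0+w],None,fx=k,fy=k,interpolation=cv2.INTER_CUBIC)
    for x in range(x0-x0%10+10,x0+w,10):
        cv2.line(o,((x-x0)*k,0),((x-x0)*k,6),(0,255,255),1); cv2.putText(o,str(x),((x-x0)*k-8,16),0,.33,(0,255,255),1)
    for y in range(y0-y0%10+10,y0+h,10):
        cv2.line(o,(0,(y-y0)*k),(6,(y-y0)*k),(0,255,255),1); cv2.putText(o,str(y),(8,(y-y0)*k+4),0,.33,(0,255,255),1)
    return o
def side(a,b):
    h=max(a.shape[0],b.shape[0]); f=lambda i:cv2.copyMakeBorder(i,0,h-i.shape[0],0,0,0); return np.hstack([f(a),f(b)])
E
python3 - <<'E'
from h import *
s,t=cv2.imread("pics/scene0.png"),cv2.imread("pics/top0.png")
cv2.imwrite("pics/chest.png",side(crop("top",155,150,130,130,3,t),crop("scene",258,128,100,140,4,s)))
cv2.imwrite("pics/rest.png",side(crop("top",330,140,110,135,3,t),crop("scene",150,265,110,85,4,s)))
E
```

```text
(no output)
```

View pics/chest.png

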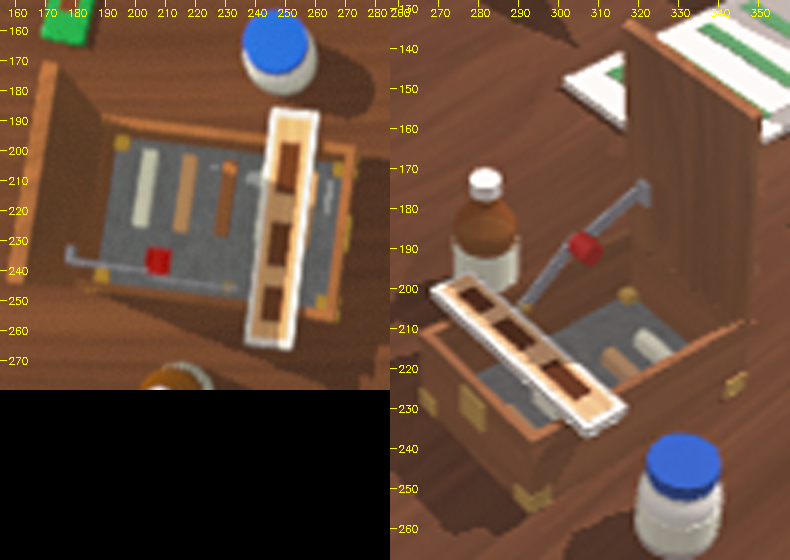

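View pics/rest.png

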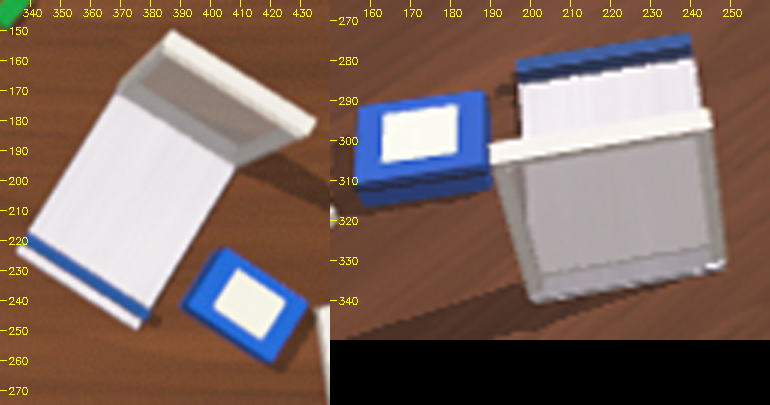

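```bash
python3 - <<'E'
from h import *
np.set_printoptions(precision=1,suppress=True)
b=[tri(*p) for p in [((317,229.5),(246,186)),((307.5,235.2),(261.3,187.7)),((268.3,200.8),(252.3,266.3)),((278,196.3),(237,264.3))]]
for x in b: print("board",*x)
for n,p in dict(roller=((306.8,190),(207.7,237.3)),front_px=((293.8,238.3),(273.3,199)),front_mx=((266.3,211.3),(267.7,256.7)),hinge_px=((346.8,208.5),(189.3,188.7)),lidtop_px=((351,157),(171,171)),lidtop_mx=((316,134),(160,243)),lid2=((351,157),(174,172)),cap1=((245.5,293),(387.7,150)),cap2=((190,303),(435,180))).items(): print(n,*tri(*p))
for n,p,z in [("stopA",(340,217.3),24),("stopB",(381,242.7),24),("wallA",(369.3,170.7),8),("wallB",(408.3,195),8),("jar",(246,164),85),("bottle",(209,282),130),("boxTL",(405,223),35),("boxBL",(390.5,242),35),("boxR",(432,240),35),("boxB",(421,262),35)]: print(n,plane("top",p,z))
for n,p,z in [("stopA",(241.5,278),24),("stopB",(198,285.5),24),]: print("sc",n,plane("scene",p,z))
E
```

```text
board [599.6  73.9  94.2] 2.9791697368141223
board [595.5  34.9  94.5] 4.01681081449122
board [395.6  56.3  89.8] 3.464075150075311
board [400.8  95.3  88.6] 4.221856168871039
roller [467.2 165.1 116.2] 3.426187346220802
front_px [567.8   4.1  82.2] 3.607083628276468
front_mx [421.2  20.   83.6] 8.979385015772959
hinge_px [595.4 223.   80.6] 4.601328677120669
lidtop_px [593.7 208.8 298.3] 3.595540236046967
lidtop_mx [445.9 222.3 300.3] 2.2472513605693845
lid2 [593.4 204.7 299.2] 9.29479057101358
cap1 [ 671.6 -269.5  178.4] 3.584126762833892
cap2 [ 599.  -381.5  174.4] 0.8734528254931534
stopA [ 524.7 -178.7   24. ]
stopB [ 455.4 -288.7   24. ]
wallA [ 658.2 -266.6    8. ]
wallB [ 588.9 -374.     8. ]
jar [658.6  74.2  85. ]
bottle [358.7 155.5 130. ]
boxTL [ 508.1 -352.6   35. ]
boxBL [ 457.  -311.4   35. ]
boxR [ 462.2 -423.5   35. ]
boxB [ 403.7 -391.1   35. ]
sc stopA [ 536.3 -181.    24. ]
sc stopB [ 468.3 -289.9   24. ]
```

```bash
cat >> h.py <<'E'
np.set_printoptions(precision=3,suppress=True)
def goal(xyz,yaw,tilt=0,roll=None):
    o=ctrl.get_obs(); R0=R.from_rotvec(o["orientation"]); s,t=np.radians([yaw,tilt])
    x=np.array([np.cos(s)*np.cos(t),np.sin(s)*np.cos(t),np.sin(t)]); y=np.array([np.sin(s),-np.cos(s),0]); z=np.cross(x,y)
    R1=R.from_matrix(np.c_[x,y,z])
    print("shift",R0.inv().apply(np.array(xyz)-o["ee_pos"]).round(1),"rot",(R0.inv()*R1).as_rotvec().round(3),"t",o["t"],"z",o["ee_pos"].round(1),"q",o["qpos"].round(2),"F",o["ft_force"].round(1))
E
python3 -c "
from h import *
goal([498,65,200],-6.1)"
```

```text
shift [ 474.5 -459.8   22.6] rot [-0.001  0.     0.57 ] t 0.1 z [ 279.4 -558.5  222. ] q [-1.13  0.42  1.63 -0.    1.09 -0.02] F [-0.4 -0.6 -0.3]
```

```bash
python3 -m inch '[{"xyz":[237,-230,11],"rot":[0,0,0.285]},{"xyz":[237,-230,11],"rot":[0,0,0.285]},{"xyz":[237,-230,11],"rot":[0,0,0.285]},{"xyz":[237,-230,11],"rot":[0,0,0.285]},{"xyz":[237,-230,11],"rot":[0,0,0.285]},{"xyz":[237,-230,11],"rot":[0,0,0.285]},{"xyz":[474,-460,22],"rot":[0,0,0.57]},{"xyz":[474,-460,22],"rot":[0,0,0.57]},{"xyz":[474,-460,22],"rot":[0,0,0.57]},{"xyz":[474,-460,22],"rot":[0,0,0.57]},{"xyz":[474,-460,22],"rot":[0,0,0.57]},{"xyz":[474,-460,22],"rot":[0,0,0.57]}]' 96; python3 -c "
from h import *
goal([498,65,200],-6.1)"
```

```text
t: 1.1
ee_pos: [441.6, -94.6, 206.3]
orientation: [-3.137, 0.167, 0.0]
ft_force: [1.4, -0.1, -0.3]
width: 54.9
grasp_force: 0.0
shift [  39.1 -164.7    6.3] rot [-0.  0. -0.] t 1.1 z [441.6 -94.6 206.3] q [-0.24  0.19  2.01 -0.    0.94  1.44] F [ 1.4 -0.1 -0.3]
```

```bash
python3 -m inch '[{"xyz":[39,-165,6],"rot":[0,0,0]},{"xyz":[39,-165,6],"rot":[0,0,0]},{"xyz":[39,-165,6],"rot":[0,0,0]},{"xyz":[39,-165,6],"rot":[0,0,0]},{"xyz":[39,-165,6],"rot":[0,0,0]},{"xyz":[39,-165,36],"rot":[0,0,0]},{"xyz":[39,-165,66],"rot":[0,0,0]},{"xyz":[39,-165,86],"rot":[0,0,0]},{"xyz":[39,-165,86],"rot":[0,0,0]},{"xyz":[39,-165,86],"rot":[0,0,0]}]'; python3 -c "
from h import *
goal([498,65,77],-6.1)
cv2.imwrite('pics/g1.png',side(crop('top',180,150,110,130,3),crop('scene',230,120,115,140,4)))"
```

```text
t: 1.93
ee_pos: [496.9, 62.9, 119.6]
orientation: [3.137, -0.167, -0.005]
ft_force: [0.8, -0.0, 0.0]
width: 54.7
grasp_force: 0.0
shift [ 1.  -2.2 42.6] rot [0.001 0.003 0.   ] t 1.9333 z [496.9  62.9 119.6] q [ 0.1   0.4   1.97 -0.    0.77  1.78] F [ 0.8 -0.   0. ]
```

View pics/g1.png

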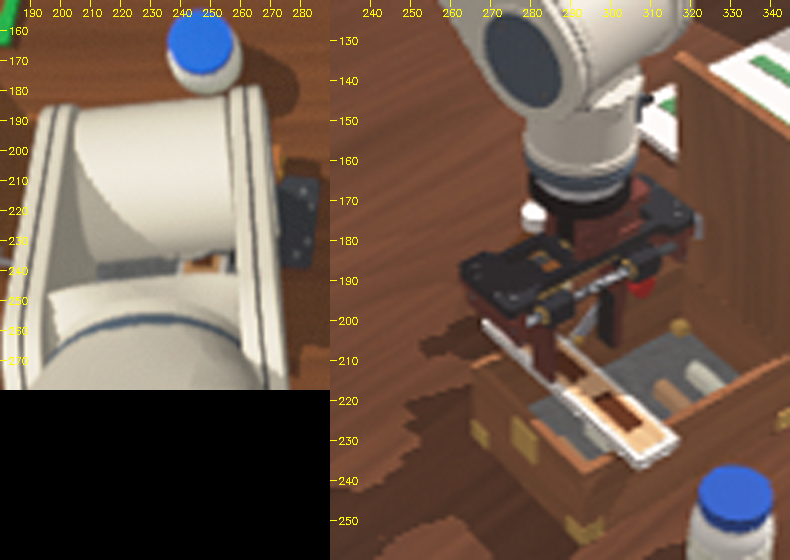

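```bash
python3 -m inch '[{"xyz":[1,-2,12],"rot":[0,0,0]},{"xyz":[1,-2,22],"rot":[0,0,0]},{"xyz":[1,-2,32],"rot":[0,0,0]},{"xyz":[1,-2,42],"rot":[0,0,0]},{"xyz":[1,-2,42],"rot":[0,0,0]},{"xyz":[1,-2,42],"rot":[0,0,0]}]'
```

```text
t: 2.53
ee_pos: [498.6, 65.1, 77.8]
orientation: [3.137, -0.167, -0.002]
ft_force: [-0.5, -0.7, 0.3]
width: 54.8
grasp_force: 0.0
```

```bash
python3 -m inch '[{"xyz":[0,0,0],"rot":[0,0,0]},{"xyz":[0,0,0],"rot":[0,0,0]},{"xyz":[0,0,0],"rot":[0,0,0]},{"xyz":[0,0,0],"rot":[0,0,0]},{"xyz":[0,0,0],"rot":[0,0,0]},{"xyz":[0,0,0],"rot":[0,0,0]},{"xyz":[0,0,-10],"rot":[0,0,0]},{"xyz":[0,0,-20],"rot":[0,0,0]},{"xyz":[0,0,-40],"rot":[0,0,0]},{"xyz":[0,0,-40],"rot":[0,0,0]}]' 255
```

```text
t: 3.37
ee_pos: [501.1, 65.5, 121.7]
orientation: [-3.136, 0.167, -0.008]
ft_force: [1.4, -0.3, -2.0]
width: 39.6
grasp_force: 30.0
```

```bash
python3 - <<'E'
import numpy as np
from h import *
o=ctrl.get_obs();q=o["qpos"];p=o["ee_pos"];print(q,p)
D=[(.4238,1.6306,np.hypot(279.4,558.5),222),(.19,2.01,np.hypot(441.6,94.6),206.3),(.40,1.97,np.hypot(496.9,62.9),119.6),(q[1],q[2],np.hypot(p[0],p[1]),p[2])]
A=[];b=[]
for q2,q3,r,z in D:
    s=q2+q3
    A+= [[np.sin(q2),np.sin(s),1,0],[np.cos(q2),np.cos(s),0,1]]; b+=[r,z]
x,res,_,_=np.linalg.lstsq(np.array(A),b,rcond=None);print(x,np.array(A)@x-b)
from scipy.optimize import fsolve
a,bb,a1,k=x
for L in(200,250,300,350,400):   # wrist-to-TCP
  for tilt in (42,47):
    t=np.radians(tilt); T=np.array([622+13*np.sin(t),85-13*np.cos(t)]); w=T-L*np.array([np.sin(t),-np.cos(t)]); 
    f=lambda v:[a1+a*np.sin(v[0])+bb*np.sin(v[0]+v[1])-w[0],k+L+a*np.cos(v[0])+bb*np.cos(v[0]+v[1])-w[1]]
    v=fsolve(f,[.2,2.]); print(L,tilt,v,"q5",np.pi-t-v.sum(),f(v))
E
```

```text
[0.106 0.399 1.965 0.    0.772 1.783] [501.066  65.451 121.675]
[557.5   482.388 -44.43  -53.878] [-12.59    8.005  -0.751   3.404   8.164  -5.762   5.177  -5.646]
200 42 [0.524 2.043] q5 -0.1580862479184808 [np.float64(1.0473968359292485e-09), np.float64(-7.458993422915228e-10)]
200 47 [0.531 2.072] q5 -0.2822643636995861 [np.float64(1.0987264431605581e-09), np.float64(-1.097305357689038e-09)]
250 42 [0.511 2.121] q5 -0.2239730198397898 [np.float64(-3.979039320256561e-13), np.float64(-5.002220859751105e-12)]
250 47 [0.524 2.158] q5 -0.36017699531492875 [np.float64(1.0459189070388675e-11), np.float64(-1.602984411874786e-11)]
300 42 [0.503 2.198] q5 -0.29247765850518137 [np.float64(1.3449152902467176e-10), np.float64(7.617018127348274e-12)]
300 47 [0.523 2.241] q5 -0.4423237514005929 [np.float64(6.366462912410498e-12), np.float64(-3.751665644813329e-12)]
350 42 [0.5   2.273] q5 -0.3645157113853674 [np.float64(-1.9979552234872244e-08), np.float64(1.6719468476367183e-08)]
350 47 [0.53  2.321] q5 -0.5301763961860133 [np.float64(3.410605131648481e-13), np.float64(-5.684341886080802e-14)]
400 42 [0.503 2.347] q5 -0.44123810576645406 [np.float64(-7.958078640513122e-13), np.float64(8.526512829121202e-13)]
400 47 [0.547 2.4  ] q5 -0.6256332259699589 [np.float64(-7.719336281297728e-11), np.float64(1.0942358130705543e-10)]
```

```bash
python3 -m inch '[{"xyz":[0,0,20],"rot":[0,0,0]},{"xyz":[0,0,34],"rot":[0,0,0]},{"xyz":[0,0,40],"rot":[0,0,0]},{"xyz":[0,0,42.5],"rot":[0,0,0]},{"xyz":[0,0,42.5],"rot":[0,0,0]},{"xyz":[0,0,42.5],"rot":[0,0,0]}]'; python3 -m inch '[{"xyz":[0,0,0],"rot":[0,0,0]},{"xyz":[0,0,0],"rot":[0,0,0]},{"xyz":[0,0,0],"rot":[0,0,0]},{"xyz":[0,0,0],"rot":[0,0,0]}]' 96; python3 -c "
from h import *
goal([492,66,80],-6.1,-32)"
```

```text
t: 3.87
ee_pos: [498.8, 65.1, 77.3]
orientation: [3.137, -0.166, -0.001]
ft_force: [-6.4, -1.4, 17.7]
width: 40.2
grasp_force: 30.0
t: 4.2
ee_pos: [499.1, 65.2, 75.8]
orientation: [-3.137, 0.167, -0.0]
ft_force: [0.9, -0.3, -0.5]
width: 54.2
grasp_force: 0.0
shift [-7.2 -0.  -4.2] rot [ 0.    -0.559  0.   ] t 4.2 z [499.1  65.2  75.8] q [0.11 0.48 1.98 0.   0.68 1.78] F [ 0.9 -0.3 -0.5]
```

```bash
python3 -m inch '[{"xyz":[-2,0,0],"rot":[0,-0.12,0]},{"xyz":[-3,0,-1],"rot":[0,-0.24,0]},{"xyz":[-5,0,-2],"rot":[0,-0.36,0]},{"xyz":[-6,0,-3],"rot":[0,-0.48,0]},{"xyz":[-7,0,-4],"rot":[0,-0.56,0]},{"xyz":[-7,0,-4],"rot":[0,-0.56,0]},{"xyz":[-7,0,-4],"rot":[0,-0.56,0]},{"xyz":[-7,0,-4],"rot":[0,-0.56,0]}]'; python3 -m inch '[{"xyz":[0,0,0],"rot":[0,0,0]},{"xyz":[0,0,0],"rot":[0,0,0]},{"xyz":[0,0,0],"rot":[0,0,0]},{"xyz":[0,0,0],"rot":[0,0,0]},{"xyz":[0,0,0],"rot":[0,0,0]},{"xyz":[0,0,0],"rot":[0,0,0]}]' 255;  python3 -c "
from h import *
goal([500,65,220],-6.1,-32)
goal([550,-270,220],-32.5,-32)
goal([550,-270,220],-32.5,14)"
```

```text
t: 4.87
ee_pos: [491.3, 66.0, 79.6]
orientation: [-2.988, 0.159, 0.858]
ft_force: [0.4, -0.2, -0.1]
width: 54.7
grasp_force: 0.0
t: 5.37
ee_pos: [491.7, 66.1, 80.5]
orientation: [-2.987, 0.159, 0.86]
ft_force: [-2.3, 0.1, 6.1]
width: 39.6
grasp_force: 30.0
shift [ -67.1    0.2 -122.6] rot [0.    0.002 0.   ] t 5.3667 z [491.7  66.1  80.5] q [0.06 0.71 1.64 0.09 1.35 1.69] F [-2.3  0.1  6.1]
shift [   5.   328.  -167.9] rot [0.245 0.002 0.391] t 5.3667 z [491.7  66.1  80.5] q [0.06 0.71 1.64 0.09 1.35 1.69] F [-2.3  0.1  6.1]
shift [   5.   328.  -167.9] rot [0.074 0.79  0.468] t 5.3667 z [491.7  66.1  80.5] q [0.06 0.71 1.64 0.09 1.35 1.69] F [-2.3  0.1  6.1]
```

```bash
python3 -m inch '[{"xyz":[-20,0,-36],"rot":[0,0,0]},{"xyz":[-40,0,-72],"rot":[0,0,0]},{"xyz":[-60,0,-108],"rot":[0,0,0]},{"xyz":[-78,0,-140],"rot":[0,0,0]},{"xyz":[-78,0,-140],"rot":[0,0,0]}]'; python3 -c "
from h import *
goal([550,-270,240],-32.5,14)"
```

```text
t: 5.78
ee_pos: [504.1, 65.3, 246.2]
orientation: [-2.991, 0.158, 0.841]
ft_force: [0.8, -0.2, 0.1]
width: 39.8
grasp_force: 30.0
shift [ 72.2 328.5 -37.5] rot [0.07  0.779 0.468] t 5.7833 z [504.1  65.3 246.2] q [0.05 0.51 1.55 0.08 1.63 1.71] F [ 0.8 -0.2  0.1]
```

```bash
python3 -m inch '[{"xyz":[36,164,-19],"rot":[0.035,0.39,0.234]},{"xyz":[36,164,-19],"rot":[0.035,0.39,0.234]},{"xyz":[36,164,-19],"rot":[0.035,0.39,0.234]},{"xyz":[36,164,-19],"rot":[0.035,0.39,0.234]},{"xyz":[72,328,-37],"rot":[0.07,0.78,0.468]},{"xyz":[72,328,-37],"rot":[0.07,0.78,0.468]},{"xyz":[72,328,-37],"rot":[0.07,0.78,0.468]},{"xyz":[72,328,-37],"rot":[0.07,0.78,0.468]},{"xyz":[72,328,-37],"rot":[0.07,0.78,0.468]},{"xyz":[72,328,-37],"rot":[0.07,0.78,0.468]},{"xyz":[72,328,-37],"rot":[0.07,0.78,0.468]},{"xyz":[72,328,-37],"rot":[0.07,0.78,0.468]}]'; python3 -c "
from h import *
goal([550,-270,240],-32.5,14)
cv2.imwrite('pics/p1.png',side(crop('top',320,130,125,130,3),crop('scene',140,150,130,150,3)))"
```

```text
t: 6.78
ee_pos: [545.9, -268.6, 232.6]
orientation: [2.93, -0.851, 0.343]
ft_force: [0.5, 0.1, -1.8]
width: 39.4
grasp_force: 30.0
shift [ 5.8 -1.  -6.2] rot [0.006 0.01  0.003] t 6.7833 z [ 545.9 -268.6  232.6] q [-0.46  0.29  1.82 -0.04  0.79  1.7 ] F [ 0.5  0.1 -1.8]
```

View pics/p1.png

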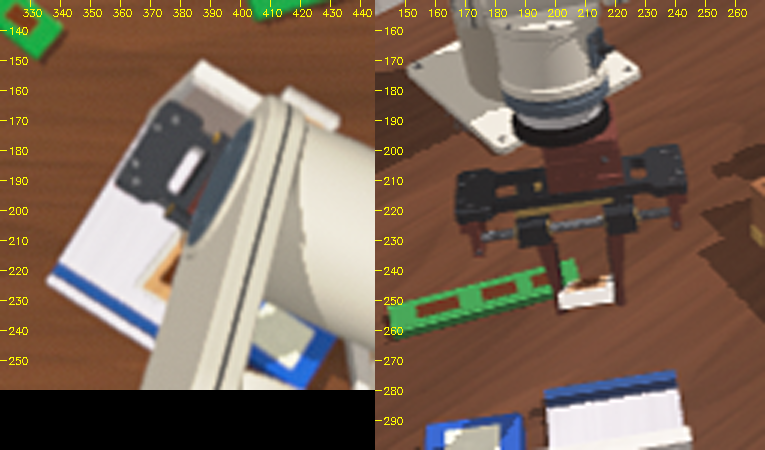

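```bash
python3 - <<'E'
from h import *
o=ctrl.get_obs();Rt=R.from_rotvec(o["orientation"]);p=o["ee_pos"]
Rb=Rt*R.from_rotvec([0,-np.radians(32),0])   # board frame: x along board, z into underside
Rb2=Rt*R.from_rotvec([0,np.radians(32),0])
for n,Q in(("-",Rb),("+",Rb2)): print(n,Q.as_matrix()[:,0])
c=p-13*Rt.as_matrix()[:,2]; print("c",c)
Q=Rb if Rb.as_matrix()[2,0]>.5 else Rb2; M=Q.as_matrix()
for s in(100,-100):
  for y in(20,-20):
    for z in(-6,6): P=c+M@[s,y,z]; print(s,y,z,P.round(0),np.array(proj("scene",P)).round(1),np.array(proj("top",P)).round(1))
E
```

```text
- [ 0.8   -0.51  -0.318]
+ [ 0.594 -0.372  0.713]
c [ 543.731 -266.67   245.477]
100 20 -6 [ 589. -318.  321.] [200.2 247.2] [433.3 170.5]
100 20 6 [ 596. -323.  313.] [200.9 252.5] [433.7 167.9]
100 -20 -6 [ 610. -285.  321.] [218.  244.5] [415.8 160. ]
100 -20 6 [ 617. -289.  312.] [218.7 249.8] [416.4 157.5]
-100 20 -6 [ 470. -244.  179.] [204.  242.9] [379.2 234.3]
-100 20 6 [ 477. -249.  170.] [204.6 247.3] [380.1 231.4]
-100 -20 -6 [ 491. -210.  178.] [218.7 240.7] [364.3 225.1]
-100 -20 6 [ 499. -215.  170.] [219.3 245.1] [365.4 222.3]
```

```bash
python3 -c "
from h import *
goal([557.5,-277,120],-32.5,14)
goal([557.5,-277,76],-32.5,14)"
```

```text
shift [-12.6   0.6 113. ] rot [0.006 0.009 0.003] t 6.8833 z [ 546.2 -268.4  232.8] q [-0.46  0.29  1.82 -0.04  0.79  1.7 ] F [ 0.4  0.6 -1.6]
shift [-22.8   0.3 155.8] rot [0.006 0.009 0.003] t 6.8833 z [ 546.2 -268.4  232.8] q [-0.46  0.29  1.82 -0.04  0.79  1.7 ] F [ 0.4  0.6 -1.6]
```

```bash
python3 -m inch '[{"xyz":[-4,0,36],"rot":[0,0,0]},{"xyz":[-8,0,72],"rot":[0,0.01,0]},{"xyz":[-12.6,0.6,113],"rot":[0.006,0.01,0.003]},{"xyz":[-12.6,0.6,113],"rot":[0.006,0.01,0.003]},{"xyz":[-12.6,0.6,113],"rot":[0.006,0.01,0.003]},{"xyz":[-18,0.5,135],"rot":[0.006,0.01,0.003]},{"xyz":[-18,0.5,135],"rot":[0.006,0.01,0.003]},{"xyz":[-18,0.5,135],"rot":[0.006,0.01,0.003]}]'; python3 -c "
from h import *
goal([557.5,-277,76],-32.5,14)
cv2.imwrite('pics/p2.png',side(crop('top',320,130,125,130,3),crop('scene',170,190,100,150,4)))"
```

```text
t: 7.55
ee_pos: [557.7, -278.2, 99.6]
orientation: [2.929, -0.855, 0.364]
ft_force: [0.1, -0.3, -0.6]
width: 40.1
grasp_force: 30.0
shift [-6.6 -0.9 22.7] rot [-0.    -0.003 -0.001] t 7.55 z [ 557.7 -278.2   99.6] q [-0.47  0.5   1.88 -0.05  0.51  1.71] F [ 0.1 -0.3 -0.6]
```

View pics/p2.png

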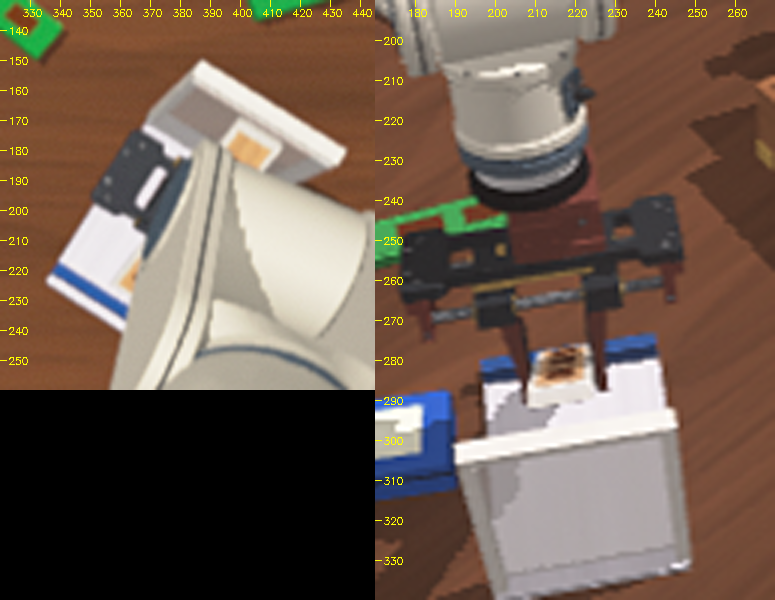

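```bash
python3 -m inch '[{"xyz":[-3,-1,10],"rot":[0,0,0]},{"xyz":[-5,-1,18],"rot":[0,0,0]},{"xyz":[-6.6,-1,22.7],"rot":[0,0,0]},{"xyz":[-6.6,-1,22.7],"rot":[0,0,0]},{"xyz":[-6.6,-1,22.7],"rot":[0,0,0]}]';  python3 -m inch '[{"xyz":[-0.5,0,2],"rot":[0,0,0]},{"xyz":[-1,0,4],"rot":[0,0,0]},{"xyz":[-1,0,4],"rot":[0,0,0]}]'
```

```text
t: 8.07
ee_pos: [556.6, -277.0, 73.7]
orientation: [2.929, -0.856, 0.361]
ft_force: [0.6, 0.7, -0.0]
width: 39.7
grasp_force: 30.0
t: 8.32
ee_pos: [558.7, -278.2, 71.1]
orientation: [2.927, -0.855, 0.369]
ft_force: [2.9, -1.3, 5.8]
width: 39.8
grasp_force: 30.0
```

```bash
python3 -m inch '[{"xyz":[0.5,0,1.3],"rot":[0,-0.016,0]},{"xyz":[1,0,2.6],"rot":[0,-0.032,0]},{"xyz":[1.5,0,3.9],"rot":[0,-0.048,0]},{"xyz":[2.1,0,5.2],"rot":[0,-0.063,0]},{"xyz":[2.1,0,5.2],"rot":[0,-0.063,0]},{"xyz":[2.1,0,5.2],"rot":[0,-0.063,0]}]'; python3 -c "
from h import *
goal([557,-277,70],-32.5,10)"
```

```text
t: 8.82
ee_pos: [560.4, -279.2, 67.7]
orientation: [2.954, -0.863, 0.275]
ft_force: [-6.9, 4.3, 23.7]
width: 39.8
grasp_force: 30.0
shift [-3.6 -0.1 -3. ] rot [-0.    -0.011 -0.001] t 8.8167 z [ 560.4 -279.2   67.7] q [-0.47  0.57  1.84 -0.03  0.54  1.69] F [-6.9  4.3 23.7]
```

```bash
python3 -m inch '[{"xyz":[0,0,-2],"rot":[0,0,0]},{"xyz":[0,0,-2],"rot":[0,0,0]},{"xyz":[0,0,-2],"rot":[0,0,0]}]' -; python3 -m inch '[{"xyz":[0,0,0],"rot":[0,0,0]},{"xyz":[0,0,0],"rot":[0,0,0]},{"xyz":[0,0,0],"rot":[0,0,0]},{"xyz":[0,0,0],"rot":[0,0,0]},{"xyz":[0,0,-12],"rot":[0,0,0]},{"xyz":[0,0,-30],"rot":[0,0,0]},{"xyz":[0,0,-60],"rot":[0,0,0]},{"xyz":[0,0,-100],"rot":[0,0,0]},{"xyz":[0,0,-140],"rot":[0,0,0]},{"xyz":[0,0,-180],"rot":[0,0,0]},{"xyz":[0,0,-180],"rot":[0,0,0]}]' 80; python3 -c "
from h import *
goal([467,165,220],-6.5,0)"
```

```text
t: 9.07
ee_pos: [559.3, -278.7, 67.3]
orientation: [2.955, -0.864, 0.272]
ft_force: [1.5, -0.8, 2.8]
width: 39.7
grasp_force: 30.0
t: 9.98
ee_pos: [534.3, -262.2, 253.3]
orientation: [2.951, -0.862, 0.29]
ft_force: [0.8, -0.2, 1.4]
width: 60.1
grasp_force: 0.0
shift [-287.9 -323.7  -22.6] rot [ 0.043 -0.193 -0.454] t 9.9833 z [ 534.3 -262.2  253.3] q [-0.47  0.26  1.81 -0.02  0.88  1.69] F [ 0.8 -0.2  1.4]
```

```bash
python3 -c "
from h import *
goal([480,0,260],25,0)"
```

```text
shift [-182.2 -191.7  -42.6] rot [ 0.097 -0.18  -1.002] t 9.9833 z [ 534.3 -262.2  253.3] q [-0.47  0.26  1.81 -0.02  0.88  1.69] F [ 0.8 -0.2  1.4]
```

```bash
python3 -m inch '[{"xyz":[-91,-96,-21],"rot":[0.05,-0.09,-0.5]},{"xyz":[-91,-96,-21],"rot":[0.05,-0.09,-0.5]},{"xyz":[-91,-96,-21],"rot":[0.05,-0.09,-0.5]},{"xyz":[-91,-96,-21],"rot":[0.05,-0.09,-0.5]},{"xyz":[-182,-192,-43],"rot":[0.1,-0.18,-1]},{"xyz":[-182,-192,-43],"rot":[0.1,-0.18,-1]},{"xyz":[-182,-192,-43],"rot":[0.1,-0.18,-1]},{"xyz":[-182,-192,-43],"rot":[0.1,-0.18,-1]},{"xyz":[-182,-192,-43],"rot":[0.1,-0.18,-1]},{"xyz":[-182,-192,-43],"rot":[0.1,-0.18,-1]}]' 255; python3 -c "
from h import *
goal([458,80,220],83.5,40)
im=ctrl.get_image('scene')[:,:,::-1];cv2.imwrite('pics/p3.png',crop('scene',150,120,200,225,3,im)[:, :][:600] if 0 else cv2.resize(crop('scene',160,130,190,215,3,im),(528,598)))"
```

```text
t: 10.82
ee_pos: [477.8, 1.6, 253.7]
orientation: [-3.057, -0.675, 0.014]
ft_force: [-0.2, 0.5, 0.1]
width: 0.5
grasp_force: 0.0
shift [ 15.3 -79.   34.5] rot [ 0.343  0.635 -0.984] t 10.8167 z [477.8   1.6 253.7] q [-0.03  0.17  1.91  0.01  1.07  1.1 ] F [-0.2  0.5  0.1]
```

View pics/p3.png

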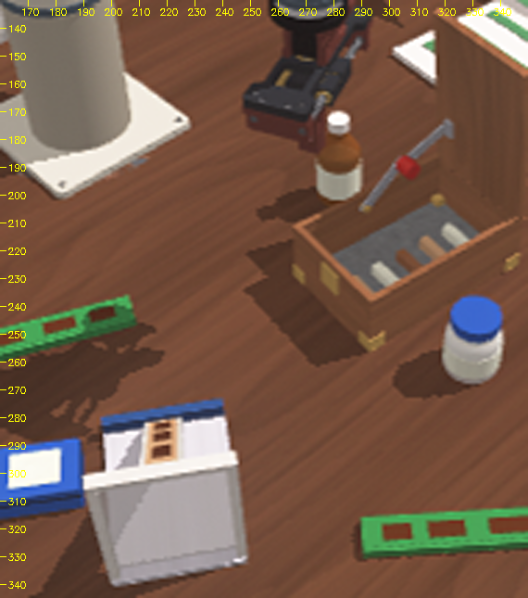

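```bash
python3 -m inch '[{"xyz":[8,-40,17],"rot":[0.17,0.32,-0.49]},{"xyz":[8,-40,17],"rot":[0.17,0.32,-0.49]},{"xyz":[8,-40,17],"rot":[0.17,0.32,-0.49]},{"xyz":[8,-40,17],"rot":[0.17,0.32,-0.49]},{"xyz":[8,-40,17],"rot":[0.17,0.32,-0.49]},{"xyz":[15,-79,34],"rot":[0.343,0.635,-0.984]},{"xyz":[15,-79,34],"rot":[0.343,0.635,-0.984]},{"xyz":[15,-79,34],"rot":[0.343,0.635,-0.984]},{"xyz":[15,-79,34],"rot":[0.343,0.635,-0.984]},{"xyz":[15,-79,34],"rot":[0.343,0.635,-0.984]},{"xyz":[15,-79,34],"rot":[0.343,0.635,-0.984]},{"xyz":[15,-79,34],"rot":[0.343,0.635,-0.984]}]'; python3 -c "
from h import *
tz=np.array([.073,.639,-.766]);r=np.array([467.2,165.1,117])
goal(r-35*tz,83.5,40)"
```

```text
t: 11.87
ee_pos: [458.0, 77.3, 219.4]
orientation: [-1.935, -1.716, -0.703]
ft_force: [0.1, -0.0, -0.2]
width: 0.5
grasp_force: 0.0
shift [  1.7  -0.9 100.2] rot [ 0.001 -0.001 -0.006] t 11.8667 z [458.   77.3 219.4] q [-0.3   0.29  2.06  0.79  1.1  -0.66] F [ 0.1 -0.  -0.2]
```

```bash
python3 -m inch '[{"xyz":[0,0,33],"rot":[0,0,0]},{"xyz":[1,-1,66],"rot":[0,0,0]},{"xyz":[2,-1,90],"rot":[0,0,0]},{"xyz":[2,-1,100],"rot":[0,0,0]},{"xyz":[2,-1,100],"rot":[0,0,0]},{"xyz":[2,-1,110],"rot":[0,0,0]},{"xyz":[2,-1,118],"rot":[0,0,0]},{"xyz":[2,-1,121],"rot":[0,0,0]},{"xyz":[2,-1,124],"rot":[0,0,0]},{"xyz":[2,-1,126],"rot":[0,0,0]}]'; python3 -c "
from h import *
im=ctrl.get_image('scene')[:,:,::-1];cv2.imwrite('pics/k1.png',crop('scene',240,100,120,140,4,im))"
```

```text
t: 12.7
ee_pos: [466.3, 161.1, 125.1]
orientation: [-1.932, -1.724, -0.703]
ft_force: [-1.7, -7.4, 1.1]
width: 0.1
grasp_force: 2.7
```

View pics/k1.png

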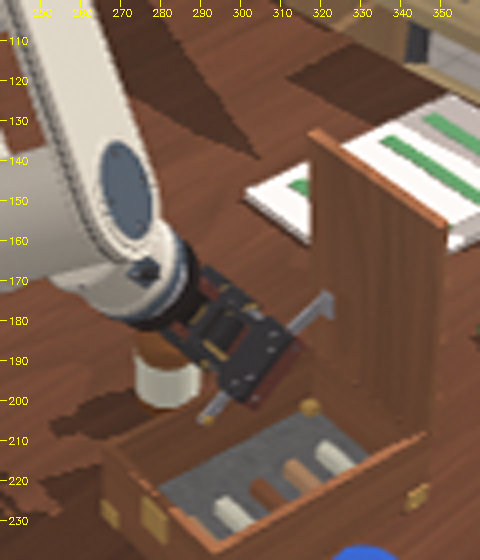

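```bash
python3 -m inch '[{"xyz":[0,0,-8],"rot":[0,0,0]},{"xyz":[6,0,-12],"rot":[0,0,0]},{"xyz":[6,0,-12],"rot":[0,0,0]},{"xyz":[6,0,-6],"rot":[0,0,0]},{"xyz":[6,0,-3],"rot":[0,0,0]},{"xyz":[6,0,-3],"rot":[0,0,0]}]'; python3 -m inch '[{"xyz":[0,0,2],"rot":[0,0,0]},{"xyz":[0,0,4],"rot":[0,0,0]},{"xyz":[0,0,4],"rot":[0,0,0]}]';python3 -m inch '[{"xyz":[0,0,2],"rot":[0,0,0]},{"xyz":[0,0,4],"rot":[0,0,0]},{"xyz":[0,0,4],"rot":[0,0,0]}]'
```

```text
t: 13.25
ee_pos: [465.7, 164.9, 130.8]
orientation: [-1.93, -1.722, -0.702]
ft_force: [-0.6, -0.3, -0.3]
width: 0.1
grasp_force: 0.0
t: 13.5
ee_pos: [466.2, 167.1, 127.9]
orientation: [-1.931, -1.723, -0.702]
ft_force: [-0.7, -1.0, 0.2]
width: 0.3
grasp_force: 0.6
t: 13.75
ee_pos: [466.6, 169.4, 124.8]
orientation: [-1.931, -1.723, -0.702]
ft_force: [-0.7, -1.1, 0.7]
width: 0.5
grasp_force: 0.8
```

```bash
python3 -m inch '[{"xyz":[0,0,3],"rot":[0,0,0]},{"xyz":[-0.5,0,6],"rot":[0,0,0]},{"xyz":[-0.5,0,6],"rot":[0,0,0]}]';python3 -m inch '[{"xyz":[-0.5,0,3],"rot":[0,0,0]},{"xyz":[-1,0,6],"rot":[0,0,0]},{"xyz":[-1,0,6],"rot":[0,0,0]}]'; python3 -c "
from h import *
im=ctrl.get_image('scene')[:,:,::-1];cv2.imwrite('pics/k2.png',crop('scene',270,120,80,100,6,im))"
```

```text
t: 14.0
ee_pos: [467.2, 173.1, 119.9]
orientation: [-1.931, -1.722, -0.703]
ft_force: [-0.4, -2.0, 0.3]
width: 0.5
grasp_force: 0.7
t: 14.25
ee_pos: [467.6, 175.6, 114.4]
orientation: [-1.932, -1.723, -0.702]
ft_force: [-1.1, -6.9, 0.8]
width: 0.3
grasp_force: 2.5
```

View pics/k2.png

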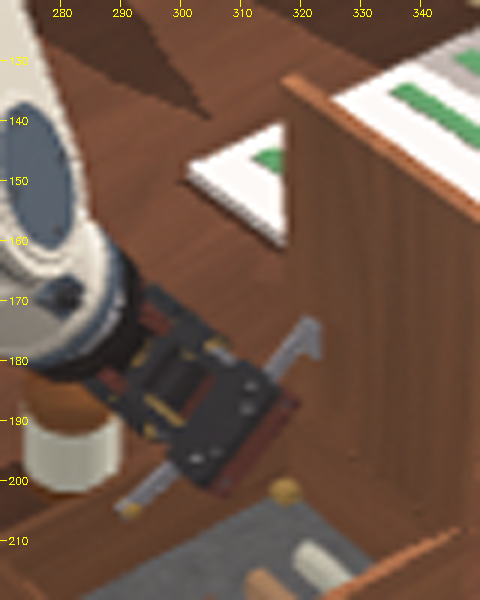

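```bash
cat >> h.py <<'E'
def red(im,x0,x1,y0,y1):  # bgr
    h=cv2.cvtColor(im,cv2.COLOR_BGR2HSV); m=(((h[...,0]<5)|(h[...,0]>172))&(h[...,1]>170)&(h[...,2]>90)).astype(np.uint8); k=np.zeros_like(m);k[y0:y1,x0:x1]=m[y0:y1,x0:x1]
    n,_,st,ce=cv2.connectedComponentsWithStats(k); return [(st[i].tolist(),ce[i].round(1).tolist()) for i in range(1,n) if st[i,4]>3]
E
python3 - <<'E'
from h import *
for n,b in(("scene",(260,345,120,240)),("top",(160,280,160,280))):
    print(n,"start",red(cv2.imread(f"pics/{n}0.png"),*b)," now",red(ctrl.get_image(n)[:,:,::-1].copy(),*b))
print("pred roller",proj("scene",[467,165,118]),proj("top",[467,165,118]),"tcp",proj("scene",ctrl.get_obs()["ee_pos"]),proj("top",ctrl.get_obs()["ee_pos"]))
print(tri((306.5,190),(207.5,237)))
E
```

```text
scene start [([303, 186, 8, 8, 46], [306.5, 189.7])]  now []
top start [([204, 233, 8, 8, 56], [207.3, 236.4])]  now []
pred roller (np.float64(306.24143162460246), np.float64(189.6675583714799)) (np.float64(207.05847572873927), np.float64(236.92124395846685)) tcp (np.float64(308.61792786494965), np.float64(188.9169942093436)) (np.float64(202.83536202426632), np.float64(236.7399539305044))
(array([467.371, 164.789, 116.698]), np.float64(1.5973158424424199))
```

```bash
python3 -m inch '[{"xyz":[-2,0,2],"rot":[0,0,0]},{"xyz":[-4,0,4.5],"rot":[0,0,0]},{"xyz":[-4,0,4.5],"rot":[0,0,0]}]';python3 -m inch '[{"xyz":[-2,0,3],"rot":[0,0,0]},{"xyz":[-4,0,6],"rot":[0,0,0]},{"xyz":[-4,0,6],"rot":[0,0,0]}]'; python3 - <<'E'
from h import *
for n,b in(("scene",(260,345,120,240)),("top",(160,280,160,280))): print(n,red(ctrl.get_image(n)[:,:,::-1].copy(),*b))
E
```

```text
t: 14.65
ee_pos: [467.6, 176.6, 109.4]
orientation: [-1.929, -1.721, -0.704]
ft_force: [0.6, -0.2, 3.4]
width: 0.6
grasp_force: 1.7
t: 14.9
ee_pos: [467.7, 177.5, 102.2]
orientation: [-1.929, -1.721, -0.704]
ft_force: [0.3, -0.5, 4.6]
width: 0.5
grasp_force: 1.9
scene []
top []
```

```bash
python3 -m inch '[{"xyz":[-2,0,3],"rot":[0,0,0]},{"xyz":[-4.5,0,6],"rot":[0,0,0]},{"xyz":[-7,0,9],"rot":[0,0,0]},{"xyz":[-10,0,12],"rot":[0,0,0]},{"xyz":[-10,0,12],"rot":[0,0,0]}]'; python3 -m inch '[{"xyz":[0,0,-10],"rot":[0,0,0]},{"xyz":[0,0,-35],"rot":[0,0,0]},{"xyz":[0,0,-75],"rot":[0,0,0]},{"xyz":[0,0,-110],"rot":[0,0,0]},{"xyz":[0,0,-120],"rot":[0,0,0]}]'; python3 - <<'E'
from h import *
for n,b in(("scene",(260,345,120,240)),("top",(160,280,160,280))): print(n,red(ctrl.get_image(n)[:,:,::-1].copy(),*b))
E
```

```text
t: 15.42
ee_pos: [467.5, 176.2, 86.4]
orientation: [-1.931, -1.723, -0.703]
ft_force: [-3.7, -12.7, 12.7]
width: 0.4
grasp_force: 8.0
t: 15.83
ee_pos: [460.0, 98.0, 181.0]
orientation: [-1.933, -1.725, -0.707]
ft_force: [1.4, -0.8, 0.0]
width: 0.4
grasp_force: 0.0
scene [([307, 195, 7, 7, 37], [309.9, 197.7])]
top [([203, 233, 5, 8, 33], [205.2, 236.6])]
```

```bash
python3 - <<'E'
from h import *
print(tri((309.9,197.7),(205.2,236.6)))
# lid edge: brown/orange outline in scene; compare corner: difference with the start picture
s=ctrl.get_image("scene")[:,:,::-1].copy(); s0=cv2.imread("pics/scene0.png")
d=cv2.absdiff(s,s0).max(2)>35
for y in range(126,170,4): print(y,np.where(d[y,305:360])[0]+305)
E
```

```text
(array([470.81 , 179.205,  74.778]), np.float64(3.093514075374615))
126 []
130 []
134 [316 317 318 319 320]
138 [319 320 321 322 323 324 325 326]
142 [316 317 318 319 320 321 322 323 324 325 326 327 328 329 330 331]
146 [316 317 318 319 320 321 322 323 324 325 326 327 328 329 330 331 332 333
 334 335 336 337]
150 [305 306 316 317 318 319 320 321 322 323 324 325 326 327 328 329 330 331
 332 333 334 335 336 337 338 339 340 341 342 343]
154 [306 307 308 309 310 311 316 317 318 319 320 321 322 323 324 325 326 327
 328 329 330 331 332 333 334 335 336 337 338 339 340 341 342 343 344 345
 346 347 348 349]
158 [306 307 311 312 313 314 315 317 318 319 320 321 322 323 324 325 326 327
 328 329 330 331 332 333 334 335 336 337 338 339 340 341 342 343 344 345
 346 347 348 349 350]
162 [317 318 319 320 321 322 323 324 325 326 327 328 329 330 331 332 333 334
 335 336 337 338 339 340 341 342 343 344 345 346 347 348 349 350 351]
166 [322 323 324 325 326 327 328 329 330 331 332 333 334 335 336 337 338 339
 340 341 342 343 344 345 346 347]
```

```bash
python3 -c "
from h import *
goal([470,50,400],83.5,0)
goal([510,200,400],83.5,-40)"
```

```text
shift [ 105.6   16.7 -200.9] rot [ 0.001 -0.699 -0.001] t 15.9833 z [459.1 100.  178.2] q [-0.25  0.36  2.09  0.86  1.   -0.73] F [-0.2  0.2 -0.7]
shift [ 223.2   39.2 -102.1] rot [ 0.    -1.397 -0.001] t 15.9833 z [459.1 100.  178.2] q [-0.25  0.36  2.09  0.86  1.   -0.73] F [-0.2  0.2 -0.7]
```

```bash
python3 -m inch '[{"xyz":[0,0,-40],"rot":[0,0,0]},{"xyz":[0,4,-80],"rot":[0,0,0]},{"xyz":[0,8,-110],"rot":[0,-0.1,0]},{"xyz":[30,12,-140],"rot":[0,-0.2,0]},{"xyz":[60,16,-170],"rot":[0,-0.3,0]},{"xyz":[106,17,-201],"rot":[0,-0.42,0]},{"xyz":[106,17,-201],"rot":[0,-0.54,0]},{"xyz":[106,17,-201],"rot":[0,-0.66,0]},{"xyz":[106,17,-201],"rot":[0,-0.7,0]},{"xyz":[106,17,-201],"rot":[0,-0.7,0]},{"xyz":[106,17,-201],"rot":[0,-0.7,0]}]'; python3 -c "
from h import *
goal([510,200,410],83.5,-45)"
```

```text
t: 16.9
ee_pos: [469.9, 52.3, 398.2]
orientation: [-2.336, -2.094, 0.004]
ft_force: [-0.2, -0.7, -0.1]
width: 0.3
grasp_force: 0.0
shift [151.2  23.8 -11.9] rot [-0.003 -0.786  0.006] t 16.9 z [469.9  52.3 398.2] q [0.08 0.02 1.74 0.   1.39 0.19] F [-0.2 -0.7 -0.1]
```

```bash
python3 -m inch '[{"xyz":[40,6,-6],"rot":[0,-0.12,0]},{"xyz":[80,12,-12],"rot":[0,-0.24,0]},{"xyz":[120,18,-12],"rot":[0,-0.36,0]},{"xyz":[151,24,-12],"rot":[0,-0.48,0]},{"xyz":[151,24,-12],"rot":[0,-0.6,0]},{"xyz":[151,24,-12],"rot":[0,-0.72,0]},{"xyz":[151,24,-12],"rot":[0,-0.785,0]},{"xyz":[151,24,-12],"rot":[0,-0.785,0]},{"xyz":[151,24,-12],"rot":[0,-0.785,0]}]'; python3 -c "
from h import *
# lid angle check: top-left/right corners of lid: print outline from orange edge color along a few rows of top view
for n in('top','scene'):
    im=ctrl.get_image(n);cv2.imwrite('pics/lid_%s.png'%n,im[:,:,::-1])
goal([524,235,330],83.5,-45)
for b in(60,65,70,75):
    r=np.radians(b); y=np.array([.113,.9936,0]);x=np.array([.9936,-.113,0]);h=np.array([508.2,127.2,85])+105*y
    for sx in(-75,75): E=h+sx*x-220*np.cos(r)*y+[0,0,220*np.sin(r)];print(b,sx,E.round(0),np.round(proj('scene',E),1),np.round(proj('top',E),1))
"
```

```text
t: 17.65
ee_pos: [511.2, 197.5, 409.4]
orientation: [1.871, 1.675, -0.782]
ft_force: [-0.3, -0.3, -1.2]
width: 0.5
grasp_force: 0.0
shift [85.7  8.2 30.1] rot [-0.002 -0.002  0.   ] t 17.75 z [511.5 196.7 411.8] q [ 0.64  0.42  1.41 -0.57  1.87  0.74] F [ 0.  -0.3  0.2]
60 -75 [433. 131. 276.] [292.4 150.9] [209. 250.]
60 75 [582. 114. 276.] [325.1 175.9] [218.7 178.2]
65 -75 [435. 148. 284.] [296.8 146.5] [199.8 249. ]
65 75 [584. 131. 284.] [329.8 171.2] [209.9 176.5]
70 -75 [437. 165. 292.] [301.4 142.5] [190.2 247.9]
70 75 [586. 148. 292.] [334.6 166.8] [200.6 174.8]
75 -75 [439. 183. 298.] [306.1 138.8] [180.4 246.8]
75 75 [588. 166. 298.] [339.5 162.8] [191.1 173.2]
```

```bash
python3 - <<'E'
from h import *
for n,(x0,x1,y0,y1) in(("scene",(280,356,125,185)),("top",(155,225,160,260))):
  for tag in (f"{n}0",f"lid_{n}"):
    im=cv2.imread(f"pics/{tag}.png"); h=cv2.cvtColor(im,cv2.COLOR_BGR2HSV)
    m=((h[...,0]>5)&(h[...,0]<16)&(h[...,1]>110)&(h[...,2]>140)).astype(np.uint8)
    k=np.zeros_like(m);k[y0:y1,x0:x1]=m[y0:y1,x0:x1]
    N,l,st,ce=cv2.connectedComponentsWithStats(k)
    for i in range(1,N):
        if st[i,4]>25:
            p=np.argwhere(l==i)[:,::-1]; print(tag,st[i].tolist(),"minx",p[p[:,0].argmin()],"maxx",p[p[:,0].argmax()],"miny",p[p[:,1].argmin()],"maxy",p[p[:,1].argmax()])
E
```

```text
scene0 [316, 133, 35, 25, 100] minx [316 134] maxx [350 156] miny [317 133] maxy [348 157]
lid_scene [322, 164, 10, 8, 32] minx [322 166] maxx [331 170] miny [324 164] maxy [328 171]
top0 [157, 170, 17, 75, 422] minx [157 240] maxx [173 171] miny [169 170] maxy [158 244]
top0 [189, 188, 36, 8, 121] minx [189 188] maxx [224 192] miny [189 188] maxy [221 195]
top0 [213, 202, 8, 25, 82] minx [213 223] maxx [220 203] miny [216 202] maxy [214 226]
lid_top [175, 176, 50, 71, 687] minx [175 240] maxx [224 192] miny [206 176] maxy [182 246]
lid_top [213, 202, 8, 25, 80] minx [213 223] maxx [220 203] miny [217 202] maxy [214 226]
lid_top [200, 208, 6, 9, 39] minx [200 215] maxx [205 209] miny [201 208] maxy [203 216]
```

```bash
cat >> h.py <<'E'
def lidgoal(b,s=185,off=3,lead=20):
    t=min(0,-(b-lead)); r=np.radians(b); y=np.array([.113,.9936,0]); n=y*np.sin(r)+[0,0,np.cos(r)]
    P=np.array([508.2,127.2,85])+105*y-s*np.cos(r)*y+[0,0,s*np.sin(r)]+(12+off*(1 if b>0 else 0))*n
    print(b,end=" "); goal(P,83.5,t)
E
python3 -m inch '[{"xyz":[40,4,10],"rot":[0,0,0]},{"xyz":[86,8,30],"rot":[0,0,0]},{"xyz":[86,8,30],"rot":[0,0,0]},{"xyz":[86,8,30],"rot":[0,0,0]}]'; python3 -c "
from h import *
lidgoal(66,185,50)
lidgoal(66,185,15)"
```

```text
t: 18.08
ee_pos: [523.2, 234.9, 328.3]
orientation: [1.871, 1.672, -0.782]
ft_force: [-0.5, -0.4, 0.2]
width: 0.8
grasp_force: 0.0
66 shift [19.1 -2.5 50.5] rot [-0.004 -0.015  0.003] t 18.0833 z [523.2 234.9 328.3] q [ 0.67  0.54  1.41 -0.53  1.78  0.83] F [-0.5 -0.4  0.2]
66 shift [ 6.6 -2.4 83.2] rot [-0.004 -0.015  0.003] t 18.0833 z [523.2 234.9 328.3] q [ 0.67  0.54  1.41 -0.53  1.78  0.83] F [-0.5 -0.4  0.2]
```

```bash
python3 -m inch '[{"xyz":[19,-2,40],"rot":[0,-0.01,0]},{"xyz":[19,-2,50],"rot":[0,-0.015,0]},{"xyz":[12,-2,68],"rot":[0,-0.015,0]},{"xyz":[6.6,-2,83],"rot":[0,-0.015,0]},{"xyz":[6.6,-2,83],"rot":[0,-0.015,0]}]'; python3 -c "
from h import *
for b in (66,63,60,57,54,50): lidgoal(b)"
```

```text
t: 18.5
ee_pos: [514.9, 179.4, 267.8]
orientation: [1.863, 1.66, -0.792]
ft_force: [-0.5, 0.5, -0.1]
width: 0.5
grasp_force: 0.0
66 shift [-0.8 -0.7 12. ] rot [-0.003 -0.    -0.   ] t 18.5 z [514.9 179.4 267.8] q [ 0.62  0.55  1.55 -0.56  1.64  0.87] F [-0.5  0.5 -0.1]
63 shift [-4.7 -0.7 20.9] rot [-0.003  0.052 -0.001] t 18.5 z [514.9 179.4 267.8] q [ 0.62  0.55  1.55 -0.56  1.64  0.87] F [-0.5  0.5 -0.1]
60 shift [-8.  -0.7 30. ] rot [-0.003  0.104 -0.001] t 18.5 z [514.9 179.4 267.8] q [ 0.62  0.55  1.55 -0.56  1.64  0.87] F [-0.5  0.5 -0.1]
57 shift [-10.9  -0.6  39.3] rot [-0.003  0.157 -0.001] t 18.5 z [514.9 179.4 267.8] q [ 0.62  0.55  1.55 -0.56  1.64  0.87] F [-0.5  0.5 -0.1]
54 shift [-13.3  -0.6  48.8] rot [-0.003  0.209 -0.001] t 18.5 z [514.9 179.4 267.8] q [ 0.62  0.55  1.55 -0.56  1.64  0.87] F [-0.5  0.5 -0.1]
50 shift [-15.7  -0.5  61.5] rot [-0.003  0.279 -0.001] t 18.5 z [514.9 179.4 267.8] q [ 0.62  0.55  1.55 -0.56  1.64  0.87] F [-0.5  0.5 -0.1]
```

```bash
python3 -m inch '[{"xyz":[-1,-0.7,6],"rot":[0,0,0]},{"xyz":[-1,-0.7,12],"rot":[0,0,0]},{"xyz":[-3,-0.7,16.5],"rot":[0,0.026,0]},{"xyz":[-4.7,-0.7,21],"rot":[0,0.052,0]},{"xyz":[-6.4,-0.7,25.5],"rot":[0,0.078,0]},{"xyz":[-8,-0.7,30],"rot":[0,0.104,0]},{"xyz":[-9.5,-0.7,34.5],"rot":[0,0.13,0]},{"xyz":[-11,-0.7,39],"rot":[0,0.157,0]},{"xyz":[-11,-0.7,39],"rot":[0,0.157,0]}]'; python3 -c "
from h import *
for b in (57,54,51,48,45): lidgoal(b)"
```

```text
t: 19.25
ee_pos: [511.0, 147.0, 248.5]
orientation: [1.969, 1.756, -0.654]
ft_force: [0.1, 0.2, 1.0]
width: 0.3
grasp_force: 0.5
57 shift [-2.5 -0.6  2.1] rot [ 0.    -0.004 -0.001] t 19.25 z [511.  147.  248.5] q [ 0.54  0.47  1.65 -0.5   1.46  0.82] F [0.1 0.2 1. ]
54 shift [-6.3 -0.6 11. ] rot [ 0.     0.048 -0.001] t 19.25 z [511.  147.  248.5] q [ 0.54  0.47  1.65 -0.5   1.46  0.82] F [0.1 0.2 1. ]
51 shift [-9.7 -0.6 20.1] rot [ 0.     0.101 -0.001] t 19.25 z [511.  147.  248.5] q [ 0.54  0.47  1.65 -0.5   1.46  0.82] F [0.1 0.2 1. ]
48 shift [-12.6  -0.6  29.4] rot [ 0.     0.153 -0.001] t 19.25 z [511.  147.  248.5] q [ 0.54  0.47  1.65 -0.5   1.46  0.82] F [0.1 0.2 1. ]
45 shift [-15.   -0.6  38.8] rot [ 0.     0.205 -0.001] t 19.25 z [511.  147.  248.5] q [ 0.54  0.47  1.65 -0.5   1.46  0.82] F [0.1 0.2 1. ]
```

```bash
python3 -m inch '[{"xyz":[-3,-0.6,4],"rot":[0,0.01,0]},{"xyz":[-4.5,-0.6,7],"rot":[0,0.024,0]},{"xyz":[-6.3,-0.6,11],"rot":[0,0.048,0]},{"xyz":[-8,-0.6,15.5],"rot":[0,0.075,0]},{"xyz":[-9.7,-0.6,20],"rot":[0,0.1,0]},{"xyz":[-11,-0.6,25],"rot":[0,0.127,0]},{"xyz":[-12.6,-0.6,29.4],"rot":[0,0.153,0]},{"xyz":[-14,-0.6,34],"rot":[0,0.18,0]},{"xyz":[-15,-0.6,39],"rot":[0,0.205,0]},{"xyz":[-15,-0.6,39],"rot":[0,0.205,0]}]'; python3 -c "
from h import *
lidgoal(45)
im=ctrl.get_image('top')[:,:,::-1].copy();s=ctrl.get_image('scene')[:,:,::-1].copy()
for n,im,(x0,x1,y0,y1) in(('scene',s,(255,356,125,215)),('top',im,(155,270,150,260))):
    h=cv2.cvtColor(im,cv2.COLOR_BGR2HSV); m=((h[...,0]>5)&(h[...,0]<16)&(h[...,1]>110)&(h[...,2]>140)).astype(np.uint8)
    k=np.zeros_like(m);k[y0:y1,x0:x1]=m[y0:y1,x0:x1]
    N,l,st,ce=cv2.connectedComponentsWithStats(k)
    for i in range(1,N):
        if st[i,4]>20:
            p=np.argwhere(l==i)[:,::-1]; print(n,st[i].tolist(),'minx',p[p[:,0].argmin()],'maxx',p[p[:,0].argmax()],'miny',p[p[:,1].argmin()],'maxy',p[p[:,1].argmax()])
for b in(40,45,50,55,66):
    r=np.radians(b); y=np.array([.113,.9936,0]);x=np.array([.9936,-.113,0]);h=np.array([508.2,127.2,85])+105*y
    for sx in(-75,75): E=h+sx*x-220*np.cos(r)*y+[0,0,220*np.sin(r)];print(b,sx,np.round(proj('scene',E),1),np.round(proj('top',E),1))
"
```

```text
t: 20.08
ee_pos: [505.9, 110.9, 225.2]
orientation: [2.1, 1.872, -0.468]
ft_force: [-0.5, 1.6, -0.1]
width: 0.4
grasp_force: 0.3
45 shift [ 0.6  0.4 -1.7] rot [-0.001  0.002 -0.001] t 20.0833 z [505.9 110.9 225.2] q [ 0.41  0.38  1.77 -0.4   1.25  0.7 ] F [-0.5  1.6 -0.1]
scene [303, 178, 46, 28, 129] minx [303 180] maxx [348 205] miny [310 178] maxy [347 205]
top [212, 183, 29, 30, 365] minx [212 189] maxx [240 184] miny [231 183] maxy [226 212]
top [191, 186, 6, 11, 47] minx [191 194] maxx [196 186] miny [195 186] maxy [191 196]
top [204, 186, 4, 9, 33] minx [204 186] maxx [207 186] miny [204 186] maxy [207 194]
top [242, 195, 28, 7, 102] minx [242 195] maxx [269 198] miny [242 195] maxy [269 201]
top [254, 207, 7, 25, 83] minx [254 224] maxx [260 208] miny [257 207] maxy [254 231]
top [204, 219, 23, 32, 270] minx [204 246] maxx [226 222] miny [213 219] maxy [211 250]
40 -75 [277.3 170.8] [239.9 253.3]
40 75 [308.6 197.1] [248.4 185.6]
45 -75 [280.6 165.6] [233.2 252.6]
45 75 [312.3 191.6] [242.  183.8]
50 -75 [284.3 160.5] [225.7 251.8]
50 75 [316.3 186.2] [234.9 181.9]
55 -75 [288.2 155.6] [217.6 250.9]
55 75 [320.6 180.9] [227.1 180.1]
66 -75 [297.7 145.7] [197.9 248.8]
66 75 [330.7 170.3] [208.1 176.1]
```

```bash
python3 -c "
from h import *
for b in (42,39,36,33,30): lidgoal(b)"
```

```text
42 shift [-3.6  0.5  7.6] rot [-0.002  0.056 -0.   ] t 20.1833 z [505.9 111.4 225.3] q [ 0.41  0.38  1.76 -0.4   1.25  0.7 ] F [0.1 0.1 0.1]
39 shift [-6.9  0.5 16.7] rot [-0.002  0.108 -0.   ] t 20.1833 z [505.9 111.4 225.3] q [ 0.41  0.38  1.76 -0.4   1.25  0.7 ] F [0.1 0.1 0.1]
36 shift [-9.7  0.5 26. ] rot [-0.002  0.161 -0.   ] t 20.1833 z [505.9 111.4 225.3] q [ 0.41  0.38  1.76 -0.4   1.25  0.7 ] F [0.1 0.1 0.1]
33 shift [-12.    0.5  35.5] rot [-0.002  0.213 -0.   ] t 20.1833 z [505.9 111.4 225.3] q [ 0.41  0.38  1.76 -0.4   1.25  0.7 ] F [0.1 0.1 0.1]
30 shift [-13.9   0.5  45. ] rot [-0.002  0.266 -0.001] t 20.1833 z [505.9 111.4 225.3] q [ 0.41  0.38  1.76 -0.4   1.25  0.7 ] F [0.1 0.1 0.1]
```

```bash
python3 -m inch '[{"xyz":[-2,0.5,4],"rot":[0,0.028,0]},{"xyz":[-3.6,0.5,7.6],"rot":[0,0.056,0]},{"xyz":[-5.3,0.5,12],"rot":[0,0.082,0]},{"xyz":[-6.9,0.5,16.7],"rot":[0,0.108,0]},{"xyz":[-8.3,0.5,21.3],"rot":[0,0.135,0]},{"xyz":[-9.7,0.5,26],"rot":[0,0.161,0]},{"xyz":[-10.9,0.5,30.7],"rot":[0,0.187,0]},{"xyz":[-12,0.5,35.5],"rot":[0,0.213,0]},{"xyz":[-13,0.5,40],"rot":[0,0.24,0]},{"xyz":[-14,0.5,45],"rot":[0,0.266,0]},{"xyz":[-14,0.5,45],"rot":[0,0.266,0]}]'; python3 -c "
from h import *
for b in (27,24,21,18,15): lidgoal(b)"
```

```text
t: 21.1
ee_pos: [502.5, 79.5, 189.9]
orientation: [2.255, 2.011, -0.197]
ft_force: [-0.1, -1.2, 0.7]
width: 0.5
grasp_force: 0.1
27 shift [-3.6  0.3  8.3] rot [-0.002  0.051 -0.001] t 21.1 z [502.5  79.5 189.9] q [ 0.23  0.33  1.88 -0.19  1.    0.45] F [-0.1 -1.2  0.7]
24 shift [-7.   0.3 17.4] rot [-0.002  0.103 -0.001] t 21.1 z [502.5  79.5 189.9] q [ 0.23  0.33  1.88 -0.19  1.    0.45] F [-0.1 -1.2  0.7]
21 shift [-9.9  0.4 26.7] rot [-0.002  0.155 -0.001] t 21.1 z [502.5  79.5 189.9] q [ 0.23  0.33  1.88 -0.19  1.    0.45] F [-0.1 -1.2  0.7]
18 shift [-12.3   0.4  36.1] rot [-0.002  0.173 -0.001] t 21.1 z [502.5  79.5 189.9] q [ 0.23  0.33  1.88 -0.19  1.    0.45] F [-0.1 -1.2  0.7]
15 shift [-14.2   0.4  45.6] rot [-0.002  0.173 -0.001] t 21.1 z [502.5  79.5 189.9] q [ 0.23  0.33  1.88 -0.19  1.    0.45] F [-0.1 -1.2  0.7]
```

```bash
python3 -m inch '[{"xyz":[-1.8,0.3,4],"rot":[0,0.026,0]},{"xyz":[-3.6,0.3,8.3],"rot":[0,0.051,0]},{"xyz":[-5.3,0.3,13],"rot":[0,0.077,0]},{"xyz":[-7,0.3,17.4],"rot":[0,0.103,0]},{"xyz":[-8.5,0.3,22],"rot":[0,0.13,0]},{"xyz":[-9.9,0.4,26.7],"rot":[0,0.155,0]},{"xyz":[-11,0.4,31.4],"rot":[0,0.173,0]},{"xyz":[-12.3,0.4,36],"rot":[0,0.173,0]},{"xyz":[-13.3,0.4,41],"rot":[0,0.173,0]},{"xyz":[-14.2,0.4,45.6],"rot":[0,0.173,0]},{"xyz":[-14.2,0.4,45.6],"rot":[0,0.173,0]}]'; python3 -c "
from h import *
for b in (12,9,6,3,0.1): lidgoal(b)"
```

```text
t: 22.02
ee_pos: [500.6, 58.5, 147.1]
orientation: [-2.343, -2.092, 0.003]
ft_force: [-0.0, -0.4, -1.1]
width: 0.5
grasp_force: 0.0
12 shift [-3.7 -0.2  9. ] rot [-0.002  0.001  0.   ] t 22.0167 z [500.6  58.5 147.1] q [ 0.09  0.36  1.95 -0.    0.84  0.21] F [-0.  -0.4 -1.1]
9 shift [-6.3 -0.2 18.4] rot [-0.002  0.001  0.   ] t 22.0167 z [500.6  58.5 147.1] q [ 0.09  0.36  1.95 -0.    0.84  0.21] F [-0.  -0.4 -1.1]
6 shift [-8.3 -0.2 27.9] rot [-0.002  0.001  0.   ] t 22.0167 z [500.6  58.5 147.1] q [ 0.09  0.36  1.95 -0.    0.84  0.21] F [-0.  -0.4 -1.1]
3 shift [-9.8 -0.1 37.4] rot [-0.002  0.001  0.   ] t 22.0167 z [500.6  58.5 147.1] q [ 0.09  0.36  1.95 -0.    0.84  0.21] F [-0.  -0.4 -1.1]
0.1 shift [-10.8  -0.1  46.8] rot [-0.002  0.001  0.   ] t 22.0167 z [500.6  58.5 147.1] q [ 0.09  0.36  1.95 -0.    0.84  0.21] F [-0.  -0.4 -1.1]
```

```bash
python3 -m inch '[{"xyz":[-2,0,4],"rot":[0,0,0]},{"xyz":[-3,0,7.5],"rot":[0,0,0]},{"xyz":[-4,0,11],"rot":[0,0,0]},{"xyz":[-5,0,14.5],"rot":[0,0,0]},{"xyz":[-6,0,18],"rot":[0,0,0]},{"xyz":[-7,0,22],"rot":[0,0,0]},{"xyz":[-8,0,26],"rot":[0,0,0]},{"xyz":[-8.5,0,30],"rot":[0,0,0]},{"xyz":[-9,0,34],"rot":[0,0,0]},{"xyz":[-9.5,0,37],"rot":[0,0,0]},{"xyz":[-10,0,40],"rot":[0,0,0]},{"xyz":[-10,0,42],"rot":[0,0,0]}]'; python3 -m inch '[{"xyz":[0,0,2],"rot":[0,0,0]},{"xyz":[0,0,4],"rot":[0,0,0]},{"xyz":[0,0,6],"rot":[0,0,0]},{"xyz":[0,0,6],"rot":[0,0,0]}]';python3 -m inch '[{"xyz":[0,0,1],"rot":[0,0,0]},{"xyz":[0,0,2],"rot":[0,0,0]},{"xyz":[0,0,2],"rot":[0,0,0]}]'
```

```text
t: 23.02
ee_pos: [499.7, 48.5, 105.6]
orientation: [-2.343, -2.091, 0.002]
ft_force: [-0.4, -1.0, 1.9]
width: 0.5
grasp_force: 0.8
t: 23.35
ee_pos: [499.5, 48.7, 99.6]
orientation: [-2.343, -2.091, 0.002]
ft_force: [0.4, -0.7, -1.0]
width: 0.6
grasp_force: 0.0
t: 23.6
ee_pos: [499.5, 48.7, 97.9]
orientation: [-2.343, -2.091, 0.002]
ft_force: [0.6, -0.5, 0.3]
width: 0.7
grasp_force: 0.0
```

```bash
python3 -m inch '[{"xyz":[0,0,1],"rot":[0,0,0]},{"xyz":[0,0,2],"rot":[0,0,0]},{"xyz":[0,0,2],"rot":[0,0,0]}]';python3 -m inch '[{"xyz":[0,0,1],"rot":[0,0,0]},{"xyz":[0,0,2],"rot":[0,0,0]},{"xyz":[0,0,2],"rot":[0,0,0]},{"xyz":[0,0,2],"rot":[0,0,0]}]'
```

```text
t: 23.85
ee_pos: [499.7, 48.7, 97.6]
orientation: [-2.343, -2.091, 0.001]
ft_force: [-7.7, -1.3, 22.2]
width: 0.4
grasp_force: 11.1
t: 24.18
ee_pos: [499.8, 48.7, 97.3]
orientation: [-2.343, -2.092, 0.001]
ft_force: [-13.6, -1.2, 43.5]
width: 0.4
grasp_force: 22.1
```

```bash
python3 -m inch '[{"xyz":[0,0,-2],"rot":[0,0,0]},{"xyz":[0,0,-10],"rot":[0,0,0]},{"xyz":[0,0,-40],"rot":[0,0,0]},{"xyz":[-30,0,-80],"rot":[0,0,0]},{"xyz":[-70,0,-110],"rot":[0,0,0]},{"xyz":[-110,0,-140],"rot":[0,0,0]},{"xyz":[-150,0,-150],"rot":[0,0,0]},{"xyz":[-150,0,-150],"rot":[0,0,0]}]'; python3 - <<'E'
from h import *
s=ctrl.get_image("scene")[:,:,::-1].copy(); s0=cv2.imread("pics/scene0.png"); t=ctrl.get_image("top")[:,:,::-1].copy(); t0=cv2.imread("pics/top0.png")
def blob(im,lo,hi,b):
    h=cv2.cvtColor(im,cv2.COLOR_BGR2HSV); m=cv2.inRange(h,lo,hi); x0,x1,y0,y1=b; ys,xs=np.where(m[y0:y1,x0:x1]); return (len(xs),(xs.mean()+x0).round(1),(ys.mean()+y0).round(1)) if len(xs) else None
B=((100,150,80),(125,255,255))
for n,b in(("jar",(315,345,230,258)),("box",(155,190,285,320))): print(n,blob(s0,*B,b),blob(s,*B,b))
print("bottle white",blob(s0,(0,0,190),(180,60,255),(270,292,168,182)),blob(s,(0,0,190),(180,60,255),(270,292,168,182)))
W=((0,0,205),(180,40,255))
# board edges / lid rim in the shut state
h=cv2.cvtColor(s,cv2.COLOR_BGR2HSV); m=((h[...,0]>5)&(h[...,0]<16)&(h[...,1]>110)&(h[...,2]>140)).astype(np.uint8)
N,l,st,ce=cv2.connectedComponentsWithStats(m)
for i in range(1,N):
    if st[i,4]>25 and 180<ce[i][0]<360 and 120<ce[i][1]<320: print(st[i].tolist(),ce[i].round(0))
y=np.array([.113,.9936,0]);x=np.array([.9936,-.113,0]);hh=np.array([508.2,127.2,97])+105*y
for z in(0,8):
  for sx in(-75,75):
    E=hh+sx*x-220*y+[0,0,z]; print(z,sx,np.round(proj("scene",E),1))
# board top/foot predicted
u=np.array([.843,-.537,0]);v=np.array([.537,.843,0]);c=np.array([557,-277,79])
for e in(-100,100): print("board end",np.round(proj("scene",c+e*(u*.743+[0,0,.669])),1))
cv2.imwrite("pics/end.png",s)
print(s[272:304:3,206:224:3].mean(2).astype(int))
E
```

```text
t: 24.85
ee_pos: [483.6, -103.1, 246.7]
orientation: [2.342, 2.089, 0.002]
ft_force: [0.6, 0.2, -0.4]
width: 0.4
grasp_force: 0.0
jar (223, np.float64(330.8), np.float64(244.1)) (216, np.float64(330.8), np.float64(243.9))
box (510, np.float64(173.0), np.float64(302.7)) (515, np.float64(172.9), np.float64(302.8))
bottle white (34, np.float64(281.5), np.float64(172.3)) (34, np.float64(281.5), np.float64(172.3))
[266, 181, 82, 55, 972] [307. 209.]
0 -75 [265.  208.2]
0 75 [293.8 235.4]
8 -75 [264.9 206.4]
8 75 [293.9 233.6]
board end [218.3 282.8]
board end [217.8 299. ]
[[ 86  87  86  87  84  83]
 [ 88  85  84  84  83  89]
 [100 108 106 105 104 106]
 [ 81  54  83 108 190 161]
 [109 147 224 137 124 179]
 [241 157 230 103  68 126]
 [203 164 211 146  70 120]
 [165 162 204  71  71 127]
 [166 162 197 208 229 247]
 [243 242 243 242 245 246]
 [244 237 177 132 136 154]]
```

```bash
python3 -c "
from workcell import ctrl
print(ctrl.close_job())"
```

```text
the job is handed in; nothing more can be done
None
```

The job is handed in at about 25 s: the board leans in the rest, the stay is broken, the lid is shut, and the bottle, jar and slide box have not moved. The last press on the closed lid, made with the fingertips, reached about 44 N.

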